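# Sort left-hand and right-hand brackets

## Robot

A 7-joint arm with a two-finger parallel gripper is mounted at the origin on a cart in front of the work surface, level with it; the furniture and walls round the work are solid. World frame = base frame: x ahead of the robot, y to its left, z up, the work surface at z = 0. Lengths are in m, angles in rad, forces in N, time in s.
With the tool pointing down it reaches from about 0.425 to 0.925 m from the base axis. Payload 6.8 kg.
Tool frame: the origin (TCP) lies on the centre line of the jaws, within the pads' length; the fingertips stand 14 mm ahead of it and the grasp point (between the pads) lies 5 mm behind it; z points along the fingers, y is the line along which they close (so a half turn about z gives the same grasp; the last joint's range is limited). The gripper opens to 85 mm and grips with 20 to 120 N. Pads are 22 mm wide; open, the fingers measure 114 mm over their backs; the gripper's body (76 mm by 85 mm) begins 54 mm behind the grasp point. The pads swing forward as they close: fully open they stand 13 mm farther back than shut.
Start: joints at [1.18, 0.477, 0.022, 1.555, -0.011, 1.109, -0.083], TCP at [0.188, -0.648, 0.245] pointing down, gripper open.
Joint ranges: [-2.96, 2.96], [-0.34, 2.1], [-1.41, 1.46], [0.24, 2.44], [-1.37, 4.51], [0.17, 1.92], [-2.96, 2.96]. Speed limits (rad/s): [2.39, 2.39, 3.14, 3.14, 3.14, 3.14, 3.14].

## Interface

Orientations are given as a unit quaternion [w, x, y, z].
In Python, from station import bot gives the robot as it stands. The module is installed in compiled form; this text tells all that it offers.
- The arm moves only by the tool drive_tool, never from a script. Its argument "commands" is a list of rows, each an object with "hand": the opening, from 0 (shut) to 1 (fully open); "translation": the shift along the world's x, y, z in mm, a list of three; "angular": the turn, a rotation vector about the world's x, y, z in rad, a list of three. In form: [{"hand": hand, "translation": [tx, ty, tz], "angular": [ax, ay, az]}, ...]. A call has 1 to 12 rows; each row is the pose to reach, as a shift and turn from the pose commanded when the call began; what a row does not reach only later rows make up. A row lasts 1/8 s, in which the tool goes at most 62.5 mm and 10.7 degrees, less where a joint would pass 70% of its speed; a pose out of reach is approached as far as the arm can. A call with a gripper value outside its range is refused whole. The fingers move at their own pace and stop on an object; "force" is the grip in N (left out, the last holds). Time passes only in rows, so rows that repeat a pose let the fingers close. It gives the time, the measured TCP pose, the force, the opening and the grip force at its end, in the units of the state.
- bot.get_obs(): the state, without advancing time (a new reading comes with each control period).
- bot.read_camera(name): name is "side" or "top" or "wrist"; returns the picture (420x560x3 uint8, red, green, blue); there is no depth.
- bot.camera_model(name): a dict with "fx", "fy", "cx", "cy" (pixels), "view" (4x4, takes a point from world to camera coordinates). Camera axes: x right, y up, looking along -z (the intrinsics and any distortion apply to the point x, -y, -z); pixel columns grow to the right and rows downward; lengths in m; the calibration is good to about 2 mm. A picture is of the moment at which its call begins: read the wrist's pose just before it. camera_model takes no time and is no camera call; for the wrist camera it gives the pose at the moment of the call.
- bot.hand_in(): hands the job in; it is judged then, once.
Trained networks look in the newest picture that a camera, given by its name, has taken for a name from the list of things; names that differ only in an ending like _2 or _b are one class to them, and where a whole thing is asked for, a point or a joint stands for the part that bears it (a point fixed in the world has none). Each returns a list of dicts, best first, with "score" (0 to 1); they miss things now and then, are a little off and sometimes report something else, mostly with a low value. They report only what shows in the picture. A call takes as long as a camera call. They do not tell look-alikes from the thing itself.
- bot.find_in(camera, query): "position" ([column, row] in pixels, amid what is visible of it).
- bot.outline_of(camera, query): "pixels" (420x560 bool, what is visible of it) and "position" ([column, row] in pixels, amid what is visible of it).
The state is a dict: "t": time; "q": joint angles; "joint_vel": joint speeds; "joint_torque": joint torques, N m; "eef_pos": TCP position; "tool_rot": TCP orientation; "contact_force": force on the tool from outside, world axes, zero at the start; "torque": the same for the moment, N m; "gripper_width": opening from 0.0 (shut) to 1.0 (fully open); "grasp_force": force on a finger pad.
Only numpy, scipy, OpenCV 4.12 (cv2) and the standard library are available. Lean on these libraries where they do the work, as an engineer would, in place of code of your own. Each camera call takes 0.05 s, during which the arm holds its last target. There are 200 camera calls.

## Task

The two red angle brackets on the bench are a mirror-image pair. Put the left-hand one in the blue bin and the right-hand one in the yellow bin, each lying flat on the bin floor on its base plate with the flange upright, and leave the spanner and the tape measure where they are. A bracket is left-handed if, standing on its base plate with the rounded nose pointing away from you, its upright flange is on your left.

Things in the scene. Friction and masses are not known exactly. Their poses are not given: they have to be found in the camera images.
- bracket_left: Left-hand bracket: brick-red steel angle, 96x44, 50 high, ~0.22 kg. Origin: centre of underside, z up. Base plate 8 thick; its +x end is a half-round nose (radius 22, big dark hole), -x end square. Upright flange 8 thick, x -48 to +22, top at z 50, mid-plane y = +18: nose pointing away, flange on your left. Loose, any yaw. Pinch the flange from above near x -10, z 38.
- bracket_right: Right-hand bracket: brick-red steel angle, 96x44, 50 high, ~0.22 kg. Origin: centre of underside, z up. Base plate 8 thick; its +x end is a half-round nose (radius 22, big dark hole), -x end square. Upright flange 8 thick, x -48 to +22, top at z 50, mid-plane y = -18: nose pointing away, flange on your right. Loose, any yaw. Pinch the flange from above near x -10, z 38.
- bin_blue: Open blue plastic bin for the left-hand bracket, empty, fixed; 150 (x) by 124 (y) outside, 60 high, floor and walls 4 thick, rim bead 7 thick (mouth 139 by 113). Origin: centre of underside, z up. The two bins stand side by side on the right of the work, either one nearer; turned up to 0.12 rad.
- bin_yellow: Open yellow plastic bin for the right-hand bracket, empty, fixed; 150 (x) by 124 (y) outside, 60 high, floor and walls 4 thick, rim bead 7 thick (mouth 139 by 113). Origin: centre of underside, z up. The two bins stand side by side on the right of the work, either one nearer; turned up to 0.12 rad.
- spanner_1: Bystander: bright steel spanner, 136 long (its y), 19 wide, 8 high, lying loose left of the brackets. Origin: centre of the underside.
- tape_measure: Bystander: yellow and black tape measure, 37 x 78 x 62 high, loose, behind the brackets. Origin: centre of the underside. Mind the drill press behind-left: between world y -110 and +150 it comes forward to x 530 at heights 220 to 570, so carry brackets to the right (-y) before swinging the wrist. A cabinet overhangs x > 590 above z 410 on the right.
Not all that is in view belongs to the job. What is shaped like the bracket_left but green is not meant.

How it is judged:
At the end, for the whole second after the job is handed in: The left-hand bracket is in the blue bin and the right-hand bracket in the yellow bin: origin between the bin's walls and at most 16 mm above the bin's underside (the floor is at 4 mm), base plate level within 0.2 rad with the flange up, at rest (under 20 mm/s) (x of bracket_left in the frame of bin_blue between -0.071 and 0.071 m and y of bracket_left in the frame of bin_blue between -0.058 and 0.058 m and z of bracket_left in the frame of bin_blue between -0.005 and 0.016 m and angle between each of bracket_left, bracket_right's own z axis and vertical below 0.2 rad and linear speed of each of bracket_left, bracket_right below 0.02 m/s and x of bracket_right in the frame of bin_yellow between -0.071 and 0.071 m and y of bracket_right in the frame of bin_yellow between -0.058 and 0.058 m and z of bracket_right in the frame of bin_yellow between -0.005 and 0.016 m); the robot touches nothing.
It fails at once if the spanner or the tape measure is shifted by more than 30 mm (distance of any of spanner_1, tape_measure from where it was at the start of the episode above 0.03 m).
It also fails if it takes over 45 s, if anything falls off the work surface, if the arm or the gripper's body presses on something with over 40 N, if the wrist force passes 120 N, or if a joint passes its speed limit or range.

## Working session

There is one attempt and no reset: what is moved stays moved. The work goes in short steps, Python scripts to look and compute and a tool call to move; the robot and the scene stay as the last step left them, time stands still between calls to the robot, and variables do not carry over. Pictures are saved under pics/ and viewed, at most 10 in all, crops included, and the job is handed in when it is done.

Besides the shell and the picture viewer there is one more tool, called as a command line: name --argument value ..., lists and objects as JSON in quotes. drive_tool: Moves the arm, as the interface text tells. Its arguments: {"type":"object","properties":{"commands":{"type":"array","items":{"type":"object","properties":{"hand":{"type":"number"},"translation":{"type":"array","items":{"type":"number"}},"angular":{"type":"array","items":{"type":"number"}}}}},"force":{"type":"number"}},"required":["commands"]}

```bash
mkdir -p pics; cat > h.py <<'E'
import numpy as np, cv2
from station import bot
def shot(n,f=None):
    im=bot.read_camera(n)
    if f: cv2.imwrite('pics/'+f,im[:,:,::-1])
    return im
def ray(n,px,m=None):
    m=m or bot.camera_model(n); V=np.array(m['view']); R=V[:3,:3]; o=-R.T@V[:3,3]
    d=R.T@np.array([(px[0]-m['cx'])/m['fx'],-(px[1]-m['cy'])/m['fy'],-1]); return o,d
def at(n,px,z,m=None):
    o,d=ray(n,px,m); return o+d*(z-o[2])/d[2]
def proj(n,p,m=None):
    m=m or bot.camera_model(n); c=np.array(m['view'])@np.append(p,1)
    return np.array([m['fx']*c[0]/-c[2]+m['cx'],m['fy']*-c[1]/-c[2]+m['cy']])
E
python3 - <<'E'
from h import *
a=shot('top','top.png');b=shot('side','side.png')
np.set_printoptions(precision=3,suppress=True)
for n in('top','side'):
    print(n,{k:v for k,v in bot.camera_model(n).items() if k!='view'},ray(n,(280,210)))
    for q in('bracket_left','bracket_right','bin_blue','bin_yellow','spanner_1','tape_measure'):
        print(q,[(np.round(r['position']),round(r['score'],2),at(n,r['position'],.03)[:2]) for r in bot.find_in(n,q)])
print(bot.get_obs())
E
```

```text
top {'fx': 425.2194527139751, 'fy': 425.2194527139751, 'cx': 279.9857759176788, 'cy': 214.0782338834052} (array([ 0.246, -0.202,  1.041]), array([ 0.188, -0.059, -0.98 ]))
bracket_left [(array([244., 224.]), 0.73, array([ 0.404, -0.177])), (array([410., 265.]), 0.58, array([ 0.316, -0.58 ]))]
bracket_right [(array([186., 220.]), 0.75, array([ 0.409, -0.039]))]
bin_blue [(array([350., 223.]), 0.79, array([ 0.413, -0.434]))]
bin_yellow [(array([298., 218.]), 0.97, array([ 0.421, -0.307]))]
spanner_1 [(array([131., 198.]), 0.47, array([0.459, 0.095]))]
tape_measure []
side {'fx': 460.1440905622931, 'fy': 460.1440905622931, 'cx': 282.775156291243, 'cy': 212.28375775263206} (array([-0.209,  0.643,  0.703]), array([ 0.514, -0.689, -0.512]))
bracket_left [(array([278., 238.]), 0.73, array([ 0.391, -0.146]))]
bracket_right [(array([245., 258.]), 0.72, array([ 0.404, -0.03 ]))]
bin_blue [(array([317., 178.]), 0.88, array([ 0.485, -0.495]))]
bin_yellow [(array([292., 203.]), 0.71, array([ 0.462, -0.317]))]
spanner_1 [(array([165., 296.]), 0.48, array([0.464, 0.175]))]
tape_measure [(array([230., 220.]), 0.71, array([ 0.552, -0.144])), (array([248., 257.]), 0.51, array([ 0.402, -0.037]))]
{'t': 0.7, 'q': array([ 1.18 ,  0.477,  0.022,  1.555, -0.012,  1.109, -0.083]), 'joint_vel': array([ 0.001,  0.   ,  0.   , -0.001, -0.001, -0.001,  0.001]), 'joint_torque': array([  0.001, -59.616,   1.607, -28.149,   0.012,   0.002,   0.   ]), 'eef_pos': array([ 0.188, -0.648,  0.245]), 'tool_rot': array([0.   , 0.99 , 0.141, 0.   ]), 'contact_force': array([ 0.371, -0.059,  0.761]), 'torque': array([ 0.041, -0.033,  0.019]), 'grasp_force': 0.0, 'gripper_width': 0.9973627489085478}
```

View pics/top.png

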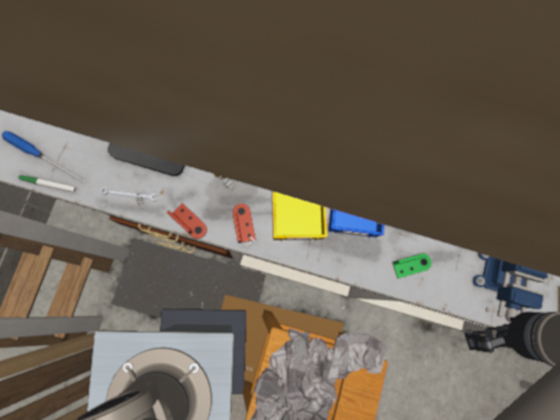

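View pics/side.png

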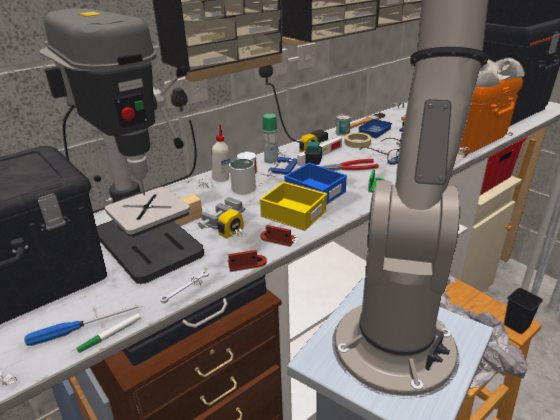

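Top: red brackets at (186,220) and (244,224), yellow bin (298,218), blue bin (355,222, partly hidden by the cabinet). A green look-alike is at (412,265) and isn't meant. Side: red brackets at (245,260) and (278,236). I'll enlarge both views to tell which hand each one is.

```bash
python3 - <<'E'
from h import *
a=cv2.imread('pics/top.png')[185:255,160:270];b=cv2.imread('pics/side.png')[215:280,220:320]
r=lambda i:cv2.resize(i,(780,int(780*i.shape[0]/i.shape[1])),interpolation=cv2.INTER_CUBIC)
c=np.hstack([cv2.resize(a,(400,400*70//110),interpolation=cv2.INTER_CUBIC),np.zeros((254,0,3),np.uint8)])
d=cv2.resize(b,(400,260),interpolation=cv2.INTER_CUBIC)[:254]
cv2.imwrite('pics/crop.png',cv2.resize(np.hstack([c,d]),(800,254)))
E
```

```text
(no output)
```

View pics/crop.png

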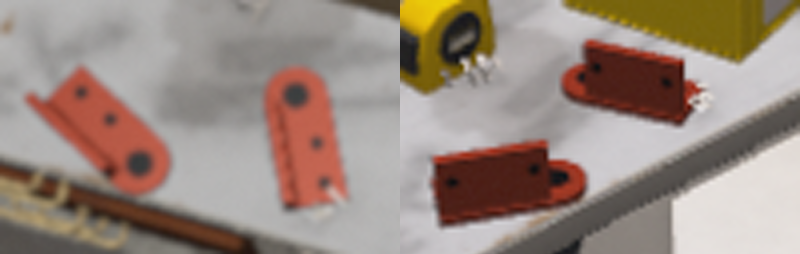

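Crop: bracket A, top (186,220), has its nose toward the lower right and its flange on the lower-left side. Looking along the nose the flange is on the right, so A is **right-hand** and goes to yellow. Bracket B, top (244,224), has its nose up (away) and its flange on the left, so B is **left-hand** and goes to blue. The green one at (412,265) is excluded by its colour. Next I'll fit poses from the silhouettes in both views.

```bash
cat > fit.py <<'E'
from h import *
from scipy.optimize import minimize
def box(x0,x1,y0,y1,z0,z1): return np.array([[x,y,z] for x in(x0,x1) for y in(y0,y1) for z in(z0,z1)])/1e3
def bracket(s):
    t=np.linspace(-np.pi/2,np.pi/2,15); o=[[26+22*np.cos(a),22*np.sin(a)] for a in t]+[[-48,22],[-48,-22]]
    base=np.array([[*p,z] for p in o for z in(0,8)])/1e3
    return [base,box(-48,22,*sorted((s*14,s*22)),0,50)]
BIN=[box(-71.5,71.5,-58.5,58.5,0,60),box(-75,75,-62,62,54,60)]
S=4
def sil(parts,p,n,m,z0=0):
    x,y,w=p; R=np.array([[np.cos(w),-np.sin(w),0],[np.sin(w),np.cos(w),0],[0,0,1]])
    im=np.zeros((420*S,560*S),np.uint8)
    for q in parts:
        uv=np.array([proj(n,R@v+[x,y,z0],m) for v in q])
        cv2.fillConvexPoly(im,cv2.convexHull(np.round((uv+.5)*S*16-8).astype(np.int32)),1,shift=4)
    return im
def fit(parts,p0,masks,ms,ign={},z0=0):
    up={n:cv2.resize(k.astype(np.uint8)*255,None,fx=S,fy=S,interpolation=cv2.INTER_LINEAR)>127 for n,k in masks.items()}
    ig={n:cv2.resize(k.astype(np.uint8),None,fx=S,fy=S,interpolation=cv2.INTER_NEAREST)>0 for n,k in ign.items()}
    def c(p):
        t=0
        for n in up:
            d=(sil(parts,p,n,ms[n],z0)>0)^up[n]
            if n in ig: d&=~ig[n]
            t+=d.sum()/S**2
        return t
    best=None
    for dw in(-.1,.1):
        s=np.array([p0[0],p0[1],p0[2]+dw]); r=minimize(c,s,method='Nelder-Mead',options=dict(initial_simplex=[s,s+[.02,0,0],s+[0,.02,0],s+[0,0,.2]],xatol=2e-4,fatol=.3))
        if best is None or r.fun<best.fun: best=r
    return best.x,best.fun,{n:int(k.sum()) for n,k in masks.items()}
E
python3 - <<'E'
from fit import *
np.set_printoptions(precision=4,suppress=True)
ims={n:shot(n) for n in('top','side')}; ms={n:bot.camera_model(n) for n in ims}
hsv={n:cv2.cvtColor(i,cv2.COLOR_RGB2HSV).astype(int) for n,i in ims.items()}
def mask(n,lo,hi,c,r,smin=110,vmin=40):
    h=hsv[n]; k=(((h[...,0]-lo)%180)<=(hi-lo)%180)&(h[...,1]>smin)&(h[...,2]>vmin)
    _,l,st,ce=cv2.connectedComponentsWithStats(k.astype(np.uint8))
    i=min((i for i in range(1,len(st)) if st[i,4]>40),key=lambda i:np.hypot(*(ce[i]-c)))
    return cv2.morphologyEx((l==i).astype(np.uint8),cv2.MORPH_CLOSE,np.ones((7,7)))>0
sides={'A':(245,260),'B':(278,236)};tops={'A':(186,220),'B':(244,224)}
for k,s,w0 in(('A',-1,-2.3),('B',1,0.1)):
    mk={'top':mask('top',172,8,tops[k],0),'side':mask('side',172,8,sides[k],0)}
    p=at('top',tops[k],.02)[:2]
    for sub in(['top','side'],['top'],['side']):
        print(k,sub,fit(bracket(s),(*p,w0),{n:mk[n] for n in sub},ms))
Y={'top':mask('top',22,33,(300,218),0),'side':mask('side',22,33,(293,205),0)}
B={'top':mask('top',108,125,(355,222),0),'side':mask('side',108,125,(317,180),0)}
cab=np.zeros((420,560),np.uint8)
v=hsv['top'];dark=np.zeros_like(cab)
# cabinet: region above its front edge, found from the dark unsaturated-brown component
g=(v[...,2]<75).astype(np.uint8); _,l=cv2.connectedComponents(cv2.morphologyEx(g,cv2.MORPH_OPEN,np.ones((9,9)))); cab=cv2.dilate((l==l[60,300]).astype(np.uint8),np.ones((5,5)))
print('cab lowest row at cols',[(c,int(np.where(cab[:,c])[0].max())) for c in(250,300,350,380,420)])
for nm,mk,ig in(('Y',Y,{'top':cab>0}),('B',B,{'top':cab>0,'side':Y['side']|(cv2.dilate(Y['side'].astype(np.uint8),np.ones((5,5)))>0)})):
    p=at('side',np.argwhere(mk['side']).mean(0)[::-1],.04)[:2]
    for sub in(['top','side'],['side']):
        for w in(0,):
            print(nm,sub,fit(BIN,(*p,w),{n:mk[n] for n in sub},ms,ig))
o=ims['side'].copy()
print(bot.get_obs()['t'])
E
```

```text
A ['top', 'side'] (array([ 0.4093, -0.0451, -2.3238]), np.float64(219.875), {'top': 624, 'side': 556})
A ['top'] (array([ 0.4095, -0.0433, -2.3127]), np.float64(94.875), {'top': 624})
A ['side'] (array([ 0.4147, -0.0502, -2.2747]), np.float64(91.9375), {'side': 556})
B ['top', 'side'] (array([ 0.4149, -0.174 ,  0.2172]), np.float64(194.0), {'top': 596, 'side': 453})
B ['top'] (array([ 0.4119, -0.1732,  0.248 ]), np.float64(90.4375), {'top': 596})
B ['side'] (array([ 0.4167, -0.1781,  0.1366]), np.float64(75.625), {'side': 453})
cab lowest row at cols [(250, 419), (300, 419), (350, 419), (380, 419), (420, 419)]
Y ['top', 'side'] (array([ 0.4516, -0.3088,  0.0412]), np.float64(58.5), {'top': 2163, 'side': 2232})
Y ['side'] (array([ 0.4516, -0.3088,  0.0412]), np.float64(58.5), {'side': 2232})
B ['top', 'side'] (array([ 0.4713, -0.4577, -0.1568]), np.float64(297.75), {'top': 889, 'side': 1582})
B ['side'] (array([ 0.4713, -0.4577, -0.1568]), np.float64(297.75), {'side': 1582})
0.8
```

drive_tool --commands '[{"hand":1,"translation":[222,478,0],"angular":[0,0,-0.08]},{"hand":1,"translation":[222,478,0],"angular":[0,0,-0.08]},{"hand":1,"translation":[222,478,0],"angular":[0,0,-0.08]},{"hand":1,"translation":[222,478,0],"angular":[0,0,-0.08]},{"hand":1,"translation":[222,478,0],"angular":[0,0,-0.08]},{"hand":1,"translation":[222,478,0],"angular":[0,0,-0.08]},{"hand":1,"translation":[222,478,0],"angular":[0,0,-0.08]},{"hand":1,"translation":[222,478,0],"angular":[0,0,-0.08]},{"hand":1,"translation":[222,478,0],"angular":[0,0,-0.08]},{"hand":1,"translation":[222,478,0],"angular":[0,0,-0.08]},{"hand":1,"translation":[222,478,0],"angular":[0,0,-0.08]}]' --force 60

```text
t: 2.17
eef_pos: [0.41, -0.1711, 0.2453]
tool_rot: [0.0, 0.995, 0.101, -0.0]
contact_force: [0.7, 0.4, -0.1]
gripper_width: 1.002
grasp_force: 0.0
```

```bash
python3 - <<'E'
from h import *
np.set_printoptions(precision=3,suppress=True)
o=bot.get_obs(); print(o['t'],o['eef_pos'],o['tool_rot'],o['q'],o['joint_vel'])
m=bot.camera_model('wrist'); shot('wrist','w1.png'); print(m)
print(ray('wrist',(280,210),m)); 
for p in((0,0),(560,0),(0,420),(560,420)): print(at('wrist',p,0,m))
E
```

```text
2.175 [ 0.41  -0.171  0.245] [ 0.     0.995  0.101 -0.   ] [ 0.521  0.11  -0.284  2.064  0.038  0.972 -1.152] [ 0.013  0.003  0.011  0.002 -0.002  0.    -0.005]
{'fx': 329.1836625150063, 'fy': 329.1836625150063, 'cx': 278.3631567483879, 'cy': 209.74428962806954, 'view': array([[ 0.202, -0.979,  0.   , -0.251],
       [ 0.938,  0.193, -0.289, -0.314],
       [ 0.283,  0.059,  0.957, -0.484],
       [ 0.   ,  0.   ,  0.   ,  1.   ]])}
(array([ 0.482, -0.157,  0.373]), array([-0.283, -0.064, -0.957]))
[0.529 0.135 0.   ]
[ 0.641 -0.41   0.   ]
[-0.026  0.155  0.   ]
[ 0.139 -0.65   0.   ]
```

View pics/w1.png

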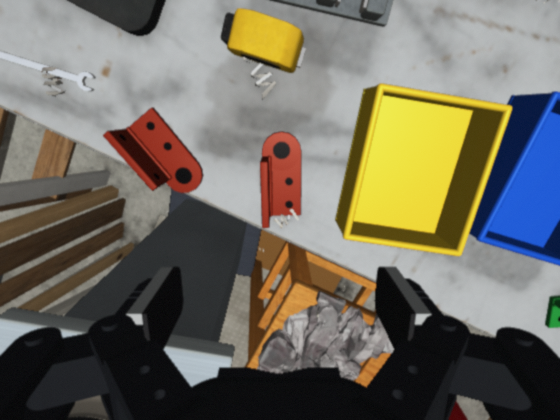

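Wrist view: left bracket B at (280,178), right bracket A at (155,150), yellow bin (425,170), blue bin partly visible at right (530,180), and the spanner and tape measure clear of both. This confirms the handedness. I'll refit in this close view.

```bash
cat > wfit.py <<'E'
from fit import *
np.set_printoptions(precision=4,suppress=True)
def run(im,m,items):
    h=cv2.cvtColor(im,cv2.COLOR_RGB2HSV).astype(int); out={}
    R={'A':(172,9),'B':(172,9),'Y':(20,35),'U':(105,126)}
    for nm,c,p0 in items:
        lo,hi=R[nm]; k=(((h[...,0]-lo)%180)<=(hi-lo)%180)&(h[...,1]>110)&(h[...,2]>30)
        k=cv2.morphologyEx(k.astype(np.uint8),cv2.MORPH_CLOSE,np.ones((9,9)) if nm in 'AB' else np.ones((3,3)))
        l=cv2.connectedComponents(k)[1]; mk=l==l[c[1],c[0]]; 
        ig=np.zeros(mk.shape,bool)
        if nm=='U': 
            ig=cv2.dilate((((h[...,0]-20)%180<=15)&(h[...,1]>110)).astype(np.uint8),np.ones((5,5)))>0
        parts={'A':bracket(-1),'B':bracket(1)}.get(nm,BIN)
        x,f,n=fit(parts,p0,{'wrist':mk},{'wrist':m},{'wrist':ig}); out[nm]=x; print(nm,x,round(f),n)
        ed=cv2.findContours(cv2.resize(sil(parts,x,'wrist',m),(560,420),interpolation=cv2.INTER_AREA),cv2.RETR_EXTERNAL,cv2.CHAIN_APPROX_NONE)[0]
        cv2.drawContours(im,ed,-1,(0,255,0),1)
    return out
E
python3 - <<'E'
from wfit import *
m=bot.camera_model('wrist'); im=cv2.imread('pics/w1.png')[:,:,::-1].copy()
run(im,m,[('A',(170,140),(.409,-.045,-2.32)),('B',(290,160),(.414,-.174,.22)),('Y',(425,170),(.4516,-.309,.04)),('U',(540,180),(.47,-.457,-.1))])
cv2.imwrite('pics/w1f.png',im[:,:,::-1])
E
```

```text
A [ 0.4097 -0.0464 -2.2884] 452 {'wrist': 4352}
B [ 0.4139 -0.175   0.2015] 364 {'wrist': 3034}
Y [ 0.4503 -0.3061  0.0436] 469 {'wrist': 22055}
U [ 0.4671 -0.4465 -0.1058] 127 {'wrist': 10818}
```

View pics/w1f.png

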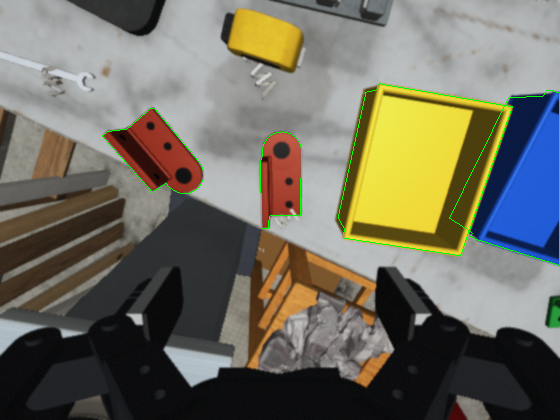

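drive_tool --commands '[{"hand":1,"translation":[-10,11,-60],"angular":[0,0,0]},{"hand":1,"translation":[-10,11,-120],"angular":[0,0,0]},{"hand":1,"translation":[-10,11,-170],"angular":[0,0,0]},{"hand":1,"translation":[-10,11,-195],"angular":[0,0,0]},{"hand":1,"translation":[-10,11,-211],"angular":[0,0,0]},{"hand":1,"translation":[-10,11,-211],"angular":[0,0,0]},{"hand":1,"translation":[-10,11,-211],"angular":[0,0,0]}]'

```text
t: 3.1
eef_pos: [0.4006, -0.16, 0.0348]
tool_rot: [0.0, 0.995, 0.101, 0.0]
contact_force: [-0.2, -0.5, 0.3]
gripper_width: 0.998
grasp_force: 0.0
```

drive_tool --commands '[{"hand":0,"translation":[0,0,0],"angular":[0,0,0]},{"hand":0,"translation":[0,0,0],"angular":[0,0,0]},{"hand":0,"translation":[0,0,0],"angular":[0,0,0]},{"hand":0,"translation":[0,0,0],"angular":[0,0,0]},{"hand":0,"translation":[0,0,0],"angular":[0,0,0]},{"hand":0,"translation":[0,0,0],"angular":[0,0,0]},{"hand":0,"translation":[0,0,0],"angular":[0,0,0]},{"hand":0,"translation":[0,0,0],"angular":[0,0,0]}]' --force 60

```text
t: 4.1
eef_pos: [0.4005, -0.1592, 0.0345]
tool_rot: [0.0, 0.995, 0.101, 0.0]
contact_force: [-1.3, 0.4, 4.9]
gripper_width: 0.083
grasp_force: 59.0
```

drive_tool --commands '[{"hand":0,"translation":[0,0,50],"angular":[0,0,0]},{"hand":0,"translation":[0,0,110],"angular":[0,0,0]},{"hand":0,"translation":[10,-40,155],"angular":[0,0,-0.1]},{"hand":0,"translation":[25,-95,160],"angular":[0,0,-0.2]},{"hand":0,"translation":[35,-150,160],"angular":[0,0,-0.31]},{"hand":0,"translation":[50,-205,160],"angular":[0,0,-0.31]},{"hand":0,"translation":[60,-255,160],"angular":[0,0,-0.31]},{"hand":0,"translation":[60,-272,160],"angular":[0,0,-0.31]},{"hand":0,"translation":[60,-272,160],"angular":[0,0,-0.31]},{"hand":0,"translation":[60,-272,160],"angular":[0,0,-0.31]},{"hand":0,"translation":[60,-272,160],"angular":[0,0,-0.31]}]'

```text
t: 5.48
eef_pos: [0.4608, -0.4293, 0.1944]
tool_rot: [-0.0, 0.999, -0.052, -0.0]
contact_force: [0.3, 0.4, -1.9]
gripper_width: 0.084
grasp_force: 59.2
```

```bash
python3 - <<'E'
from h import *
np.set_printoptions(precision=4,suppress=True)
o=bot.get_obs(); print(o['t'],o['eef_pos'],o['tool_rot'],o['q'],o['grasp_force'],o['contact_force'])
m=bot.camera_model('wrist'); shot('wrist','w2.png'); np.save('m2.npy',m,allow_pickle=True)
E
```

```text
5.475 [ 0.4608 -0.4293  0.1944] [-0.0004  0.9986 -0.0525 -0.    ] [ 0.7483  0.457  -0.13    1.7111  0.0683  0.9783 -1.0825] 59.20957088470459 [ 0.332   0.438  -1.9438]
```

View pics/w2.png

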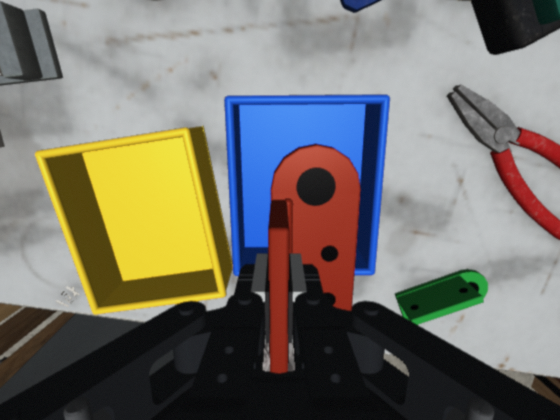

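Wrist view: bracket B hangs level above the blue bin, whose rim corners are near (225,96), (389,95) and (375,275), with the fourth hidden. I'll refine both bins from their rim edges.

```bash
python3 - <<'E'
from wfit import *
m=np.load('m2.npy',allow_pickle=True).item(); im=cv2.imread('pics/w2.png')[:,:,::-1].copy()
for c in((225,96),(389,95),(375,275),(233,275)): print(at('wrist',c,.06,m))
h=cv2.cvtColor(im,cv2.COLOR_RGB2HSV).astype(int)
k=((h[...,0]>=105)&(h[...,0]<=126)&(h[...,1]>110)&(h[...,2]>30)).astype(np.uint8)
l=cv2.connectedComponents(k)[1]; mk=np.isin(l,[l[130,300],l[200,372],l[200,250]]); 
hull=np.zeros_like(k); cv2.fillConvexPoly(hull,cv2.convexHull(np.argwhere(mk)[:,::-1].astype(np.int32)),1)
print('U',fit(BIN,(.467,-.447,-.1),{'wrist':hull>0},{'wrist':m}))
run(im,m,[('Y',(150,220),(.4503,-.3061,.044))])
E
```

```text
[ 0.5481 -0.3987  0.06  ]
[ 0.536  -0.5216  0.06  ]
[ 0.3861 -0.5082  0.06  ]
[ 0.399  -0.3833  0.06  ]
U (array([ 0.4677, -0.4526, -0.0964]), np.float64(510.0), {'wrist': 27952})
Y [ 0.4507 -0.3078  0.0481] 532 {'wrist': 27191}
```

drive_tool --commands '[{"hand":0,"translation":[-1,-3,-30],"angular":[0,0,0.01]},{"hand":0,"translation":[-1,-3,-75],"angular":[0,0,0.01]},{"hand":0,"translation":[-1,-3,-115],"angular":[0,0,0.01]},{"hand":0,"translation":[-1,-3,-140],"angular":[0,0,0.01]},{"hand":0,"translation":[-1,-3,-150],"angular":[0,0,0.01]},{"hand":0,"translation":[-1,-3,-156],"angular":[0,0,0.01]},{"hand":0,"translation":[-1,-3,-156],"angular":[0,0,0.01]},{"hand":0,"translation":[-1,-3,-156],"angular":[0,0,0.01]}]'

```text
t: 6.52
eef_pos: [0.4599, -0.4346, 0.0393]
tool_rot: [0.001, 0.999, -0.049, 0.001]
contact_force: [0.3, -0.2, -2.3]
gripper_width: 0.081
grasp_force: 59.2
```

drive_tool --commands '[{"hand":0.35,"translation":[0,0,0],"angular":[0,0,0]},{"hand":0.35,"translation":[0,0,0],"angular":[0,0,0]},{"hand":0.35,"translation":[0,0,0],"angular":[0,0,0]},{"hand":0.35,"translation":[0,0,0],"angular":[0,0,0]},{"hand":0.35,"translation":[0,0,30],"angular":[0,0,0]},{"hand":0.35,"translation":[0,0,80],"angular":[0,0,0]},{"hand":0.5,"translation":[0,0,140],"angular":[0,0,0]},{"hand":1,"translation":[0,0,190],"angular":[0,0,0]},{"hand":1,"translation":[0,0,190],"angular":[0,0,0]},{"hand":1,"translation":[0,0,190],"angular":[0,0,0]}]'

```text
t: 7.78
eef_pos: [0.459, -0.4339, 0.2277]
tool_rot: [-0.0, 0.999, -0.049, -0.0]
contact_force: [0.2, -0.2, -0.3]
gripper_width: 1.003
grasp_force: 0.0
```

```bash
python3 - <<'E'
from wfit import *
o=bot.get_obs(); print(o['t'],o['eef_pos'],o['tool_rot'])
m=bot.camera_model('wrist'); im=shot('wrist','w3.png').copy()
h=cv2.cvtColor(im,cv2.COLOR_RGB2HSV).astype(int)
k=(((h[...,0]-172)%180<=17)&(h[...,1]>110)&(h[...,2]>30)).astype(np.uint8); k=cv2.morphologyEx(k,cv2.MORPH_CLOSE,np.ones((9,9)))
u=proj('wrist',(.468,-.453,.012),m).astype(int); l=cv2.connectedComponents(k)[1]; mk=l==l[u[1],u[0]]
x=fit(bracket(1),(.468,-.453,-.1),{'wrist':mk},{'wrist':m},z0=.004); print(u,x)
E
```

```text
7.775 [ 0.459  -0.4339  0.2277] [-0.0002  0.9988 -0.0486 -0.0003]
[294 172] (array([ 0.4677, -0.4546, -0.1221]), np.float64(514.25), {'wrist': 3221})
```

View pics/w3.png

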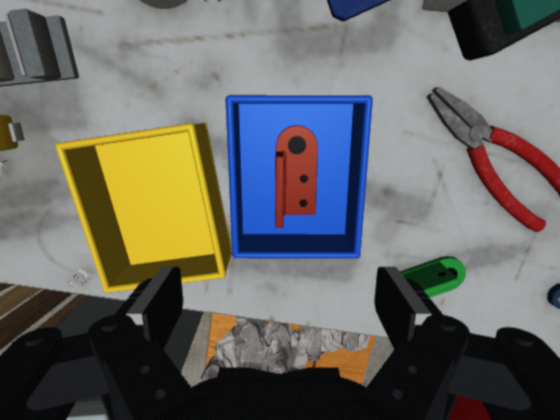

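The left bracket is flat in the blue bin at (293,178) with its flange up. Next is the right bracket.

drive_tool --commands '[{"hand":1,"translation":[-48,416,0],"angular":[0,0,0.95]},{"hand":1,"translation":[-48,416,0],"angular":[0,0,0.95]},{"hand":1,"translation":[-48,416,0],"angular":[0,0,0.95]},{"hand":1,"translation":[-48,416,0],"angular":[0,0,0.95]},{"hand":1,"translation":[-48,416,0],"angular":[0,0,0.95]},{"hand":1,"translation":[-48,416,0],"angular":[0,0,0.95]},{"hand":1,"translation":[-48,416,0],"angular":[0,0,0.95]},{"hand":1,"translation":[-48,416,0],"angular":[0,0,0.95]},{"hand":1,"translation":[-48,416,0],"angular":[0,0,0.95]},{"hand":1,"translation":[-48,416,0],"angular":[0,0,0.95]},{"hand":1,"translation":[-48,416,0],"angular":[0,0,0.95]}]'

```text
t: 9.2
eef_pos: [0.4113, -0.0191, 0.228]
tool_rot: [-0.0, 0.911, 0.413, -0.0]
contact_force: [-0.5, -0.1, -0.4]
gripper_width: 0.998
grasp_force: 0.0
```

```bash
python3 - <<'E'
from wfit import *
o=bot.get_obs(); print(o['t'],o['eef_pos'],o['tool_rot'],o['q'],2*np.arctan2(o['tool_rot'][2],o['tool_rot'][1]))
m=bot.camera_model('wrist'); im=shot('wrist','w4.png').copy()
p=(.4097,-.0464,-2.29); u=proj('wrist',(p[0],p[1],.008),m).round().astype(int); print(u)
x=run(im,m,[('A',u,p)])['A']
c,s=np.cos(x[2]),np.sin(x[2]); print('grasp',x[:2]+np.array([[c,-s],[s,c]])@[-.022,-.018],'yaw',x[2]+np.pi)
E
```

```text
9.2 [ 0.4113 -0.0191  0.228 ] [-0.0002  0.9109  0.4127 -0.0002] [ 0.4344  0.097  -0.5625  2.1337  0.0643  0.9274 -0.8846] 0.85081525658279
[293 200]
A [ 0.4099 -0.0453 -2.3195] 349 {'wrist': 3040}
grasp [ 0.4117 -0.0169] yaw 0.8220687931144979
```

drive_tool --commands '[{"hand":1,"translation":[0,2,-55],"angular":[0,0,-0.02]},{"hand":1,"translation":[0,2,-110],"angular":[0,0,-0.02]},{"hand":1,"translation":[0,2,-155],"angular":[0,0,-0.02]},{"hand":1,"translation":[0,2,-180],"angular":[0,0,-0.02]},{"hand":1,"translation":[0,2,-194],"angular":[0,0,-0.02]},{"hand":1,"translation":[0,2,-194],"angular":[0,0,-0.02]},{"hand":1,"translation":[0,2,-194],"angular":[0,0,-0.02]}]'

```text
t: 10.12
eef_pos: [0.4122, -0.0163, 0.0352]
tool_rot: [0.0, 0.915, 0.404, 0.001]
contact_force: [-0.5, -0.1, 0.6]
gripper_width: 0.998
grasp_force: 0.0
```

drive_tool --commands '[{"hand":0,"translation":[0,0,0],"angular":[0,0,0]},{"hand":0,"translation":[0,0,0],"angular":[0,0,0]},{"hand":0,"translation":[0,0,0],"angular":[0,0,0]},{"hand":0,"translation":[0,0,0],"angular":[0,0,0]},{"hand":0,"translation":[0,0,0],"angular":[0,0,0]},{"hand":0,"translation":[0,0,0],"angular":[0,0,0]},{"hand":0,"translation":[0,0,0],"angular":[0,0,0]},{"hand":0,"translation":[0,0,0],"angular":[0,0,0]}]' --force 80

```text
t: 11.12
eef_pos: [0.4116, -0.0163, 0.0346]
tool_rot: [0.0, 0.915, 0.405, 0.0]
contact_force: [0.0, -0.6, 5.1]
gripper_width: 0.08
grasp_force: 78.3
```

drive_tool --commands '[{"hand":0,"translation":[0,0,50],"angular":[0,0,0]},{"hand":0,"translation":[0,0,100],"angular":[0,0,0]},{"hand":0,"translation":[0,-50,140],"angular":[0,0,-0.1]},{"hand":0,"translation":[5,-105,160],"angular":[0,0,-0.25]},{"hand":0,"translation":[20,-160,160],"angular":[0,0,-0.4]},{"hand":0,"translation":[35,-210,160],"angular":[0,0,-0.55]},{"hand":0,"translation":[50,-250,160],"angular":[0,0,-0.7]},{"hand":0,"translation":[60,-272,160],"angular":[0,0,-0.79]},{"hand":0,"translation":[60,-272,160],"angular":[0,0,-0.79]},{"hand":0,"translation":[60,-272,160],"angular":[0,0,-0.79]},{"hand":0,"translation":[60,-272,160],"angular":[0,0,-0.79]}]'

```text
t: 12.5
eef_pos: [0.471, -0.2869, 0.1941]
tool_rot: [-0.0, 1.0, 0.022, -0.0]
contact_force: [-0.8, 0.2, -2.3]
gripper_width: 0.076
grasp_force: 79.0
```

```bash
python3 - <<'E'
from h import *
o=bot.get_obs(); print(o['t'],o['eef_pos'],o['tool_rot'],2*np.arctan2(o['tool_rot'][2],o['tool_rot'][1]))
shot('wrist','w5.png')
E
```

```text
12.5 [ 0.47099756 -0.28691639  0.1941025 ] [-3.35216702e-04  9.99747857e-01  2.24497036e-02 -3.47534055e-04] 0.044903184756003314
```

View pics/w5.png

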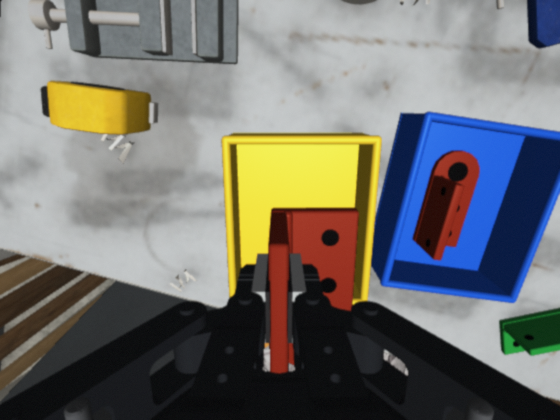

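The right bracket hangs level over the yellow bin at (315,260) with its nose toward the robot, lined up with the walls. The left bracket is upright in the blue bin at (447,205). I'll lower this one now.

drive_tool --commands '[{"hand":0,"translation":[0,0,-30],"angular":[0,0,0]},{"hand":0,"translation":[0,0,-75],"angular":[0,0,0]},{"hand":0,"translation":[0,0,-115],"angular":[0,0,0]},{"hand":0,"translation":[0,0,-140],"angular":[0,0,0]},{"hand":0,"translation":[0,0,-150],"angular":[0,0,0]},{"hand":0,"translation":[0,0,-156],"angular":[0,0,0]},{"hand":0,"translation":[0,0,-156],"angular":[0,0,0]},{"hand":0,"translation":[0,0,-156],"angular":[0,0,0]}]'

```text
t: 13.55
eef_pos: [0.472, -0.2885, 0.0392]
tool_rot: [0.0, 1.0, 0.021, 0.001]
contact_force: [-0.3, 1.1, -2.8]
gripper_width: 0.08
grasp_force: 79.0
```

drive_tool --commands '[{"hand":0.35,"translation":[0,0,0],"angular":[0,0,0]},{"hand":0.35,"translation":[0,0,0],"angular":[0,0,0]},{"hand":0.35,"translation":[0,0,0],"angular":[0,0,0]},{"hand":0.35,"translation":[0,0,0],"angular":[0,0,0]},{"hand":0.35,"translation":[0,0,30],"angular":[0,0,0]},{"hand":0.35,"translation":[0,0,80],"angular":[0,0,0]},{"hand":0.5,"translation":[0,0,140],"angular":[0,0,0]},{"hand":1,"translation":[0,0,190],"angular":[0,0,0]},{"hand":1,"translation":[0,0,190],"angular":[0,0,0]},{"hand":1,"translation":[0,0,190],"angular":[0,0,0]}]'

```text
t: 14.8
eef_pos: [0.4708, -0.288, 0.2278]
tool_rot: [-0.0, 1.0, 0.021, -0.0]
contact_force: [-0.2, -0.6, -0.7]
gripper_width: 0.997
grasp_force: 0.0
```

```bash
python3 - <<'E'
from h import *
o=bot.get_obs(); print(o['t'],o['eef_pos'],o['contact_force'],np.abs(o['joint_vel']).max())
shot('wrist','w6.png')
E
```

```text
14.8 [ 0.47083876 -0.28804667  0.22777442] [-0.15004958 -0.59593958 -0.71023743] 0.023860260852802212
```

View pics/w6.png

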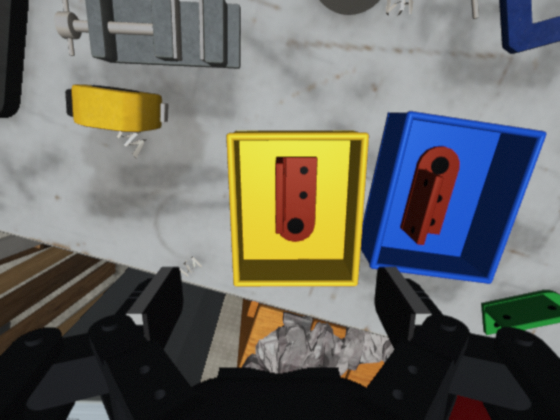

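Both brackets lie flat in their bins with flanges up: the right one in yellow (297,198) and the left one in blue (432,195). The gripper is clear, so I'm handing in.

```bash
python3 -c "
from station import bot
print(bot.hand_in())"
```

```text
the job is handed in; nothing more can be done
None
```

I handed the job in at about 15 s: the last picture showed the left-hand bracket flat in the blue bin and the right-hand one flat in the yellow bin, both flanges up, with the spanner and tape measure not touched; the hand-in gave no verdict.

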